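# Press open two label compartments

## Task

The shelf labels for the goods are kept in the low cabinet, one compartment under each push-to-open flap; the sample standing on the ledge right behind a flap shows whose labels are in it. Press down on the flap in front of the jar and on the flap in front of the tin so that each springs up and stays ajar, and leave the carton's flap shut. Only press with the fingertips: do not pull the flaps farther open than the spring does, and do not pick up or shift the samples or the paper roll.

Things in the scene. Friction and masses are not known exactly. Their poses are not given: they have to be found in the camera images.
- cabinet: Cream metal cabinet, fixed: box 170 mm deep (x), 375 wide (y), 110 high. Origin: middle of the box's underside; x points away from the robot, y to the robot's left, z up. Three grey flaps lie flush in its top (z = 110 mm) at y = +120, 0, -120 mm, with ribs about 10 mm wide between. Behind the box (x = 85 to 185 mm) is a ledge 20 mm high with one sample behind each flap.
- flap_left (a joint): Hinge of the left flap as seen from the robot (cabinet y = +120 mm), along its far edge (cabinet x = 68 mm); the near edge swings up. 0 = shut and latched, positive = open (rad), negative = pressed in. Pressed 5 mm down near its near edge (-0.04 rad, about 3 N) the hidden catch lets go; it stops hard at 7 mm (-0.055 rad). Let go, it springs to about 0.26 rad (near edge 36 mm up) and stays.
- flap_left_press (a point): Where to press the left flap, a grey plate 140 mm long (x), 108 mm wide, 6 mm thick: on its top face, on its centre line, 20 mm from its near (robot side) edge, 120 mm from the hinge. The point moves with the flap.
- flap_middle (a joint): Hinge of the middle flap as seen from the robot (cabinet y = 0 mm), along its far edge (cabinet x = 68 mm); the near edge swings up. 0 = shut and latched, positive = open (rad), negative = pressed in. Pressed 5 mm down near its near edge (-0.04 rad, about 3 N) the hidden catch lets go; it stops hard at 7 mm (-0.055 rad). Let go, it springs to about 0.26 rad (near edge 36 mm up) and stays.
- flap_middle_press (a point): Where to press the middle flap, a grey plate 140 mm long (x), 108 mm wide, 6 mm thick: on its top face, on its centre line, 20 mm from its near (robot side) edge, 120 mm from the hinge. The point moves with the flap.
- flap_right (a joint): Hinge of the right flap as seen from the robot (cabinet y = -120 mm), along its far edge (cabinet x = 68 mm); the near edge swings up. 0 = shut and latched, positive = open (rad), negative = pressed in. Pressed 5 mm down near its near edge (-0.04 rad, about 3 N) the hidden catch lets go; it stops hard at 7 mm (-0.055 rad). Let go, it springs to about 0.26 rad (near edge 36 mm up) and stays.
- flap_right_press (a point): Where to press the right flap, a grey plate 140 mm long (x), 108 mm wide, 6 mm thick: on its top face, on its centre line, 20 mm from its near (robot side) edge, 120 mm from the hinge. The point moves with the flap.
- jar_mid (a point): Centre of the sample jar: round green glass with a metal cap, 62 mm across, 95 mm high, standing on the ledge, loose.
- tin_mid (a point): Centre of the sample tin: squat round can 82 mm across, 50 mm high, standing on the ledge, loose.
- carton_mid (a point): Centre of the sample carton: rectangular cardboard box 45 x 70 mm, 100 mm high, standing on the ledge, loose.
- roll_mid (a point): Centre of a roll of label paper lying flat on the table left of the cabinet: 90 mm across, 30 mm high, hole 40 mm. Loose, not part of the job.

How it is judged:
At the end, for the whole second after the job is handed in: The jar's and the tin's flaps stand ajar at 0.17 to 0.36 rad, at rest; the carton's flap is shut (-0.02 to 0.03 rad); jar, tin, carton and roll are within 15 mm of where they stood (((y of carton_mid in the frame of cabinet above 0.06 m and value of joint flap_left between -0.02 and 0.03 rad and value of joint flap_middle between 0.17 and 0.36 rad and value of joint flap_right between 0.17 and 0.36 rad) or (y of carton_mid in the frame of cabinet between -0.06 and 0.06 m and value of joint flap_middle between -0.02 and 0.03 rad and value of joint flap_left between 0.17 and 0.36 rad and value of joint flap_right between 0.17 and 0.36 rad) or (y of carton_mid in the frame of cabinet below -0.06 m and value of joint flap_right between -0.02 and 0.03 rad and value of joint flap_left between 0.17 and 0.36 rad and value of joint flap_middle between 0.17 and 0.36 rad)) and velocity of joint flap_left between -0.05 and 0.05 rad/s and velocity of joint flap_middle between -0.05 and 0.05 rad/s and velocity of joint flap_right between -0.05 and 0.05 rad/s and distance of each of jar_mid, tin_mid, carton_mid, roll_mid from where it was at the start of the episode below 0.015 m); the robot touches nothing.
It fails at once if the carton's flap was released ((y of carton_mid in the frame of cabinet above 0.06 m and value of joint flap_left above 0.06 rad) or (y of carton_mid in the frame of cabinet between -0.06 and 0.06 m and value of joint flap_middle above 0.06 rad) or (y of carton_mid in the frame of cabinet below -0.06 m and value of joint flap_right above 0.06 rad)).
It fails at once if a flap was pulled open farther than its spring opens it (over 0.42 rad) (value of joint any of flap_left, flap_middle, flap_right above 0.42 rad).
It fails at once if a sample or the roll was shifted more than 15 mm, lifted or tipped (distance of any of jar_mid, tin_mid, carton_mid, roll_mid from where it was at the start of the episode above 0.015 m or angle between any of jar_mid, tin_mid, carton_mid, roll_mid's own z axis and vertical above 0.25 rad).
It also fails if it takes over 35 s, if anything falls off the work surface, if the arm or the gripper's body presses on something with over 40 N, if the wrist force passes 120 N, or if a joint passes its speed limit or range.

## Robot

A 7-joint arm with a two-finger parallel gripper is mounted at the origin on the work surface. World frame = base frame: x ahead of the robot, y to its left, z up, the work surface at z = 0. Lengths are in m, angles in rad, forces in N, time in s.
With the tool pointing down it reaches from about 0.4 to 0.875 m from the base axis. Payload 6.5 kg.
Tool frame: the origin (TCP) lies midway between the tips of the shut fingers; the grasp point (between the pads) lies 19 mm behind it (r.tcp_to_grasp is the distance from the TCP to the grasp point, in m); z points along the fingers, x is the direction in which the jaws open and shut, and the axes are right-handed (so a half turn about z gives the same grasp; the last joint's range is limited). The gripper opens to 88 mm and grips with 3 to 60 N. Pads are 18 mm wide; open, the fingers measure 123 mm over their backs; the gripper's body (75 mm by 187 mm) begins 45 mm behind the grasp point.
Start: joints at [-1.222, 0.536, -0.004, 1.538, 0.003, 1.067, -0.071], TCP at [0.262, 0.595, 0.239] pointing down, gripper open.
Joint ranges: [-2.7, 2.7], [-0.37, 2.16], [-1.27, 1.26], [0.24, 2.4], [-1.31, 4.45], [0.19, 1.91], [-2.76, 2.76]. Speed limits (rad/s): [2.39, 2.39, 3.14, 3.14, 3.14, 3.14, 3.14].

## Interface

Orientations are given as a unit quaternion [x, y, z, w].
In Python, from plant import r gives the robot as it stands.
- The arm moves only by the tool step_arm, never from a script. Its argument "motion" is a list of rows, each an object of numbers: "tx", "ty", "tz": the shift along the tool's x, y, z in units of 25 mm (1.0 is 25 mm); "rx", "ry", "rz": the turn, a rotation vector about the tool's x, y, z in units of 5 degrees (1.0 is 5 degrees). A call has 1 to 5 rows; each row shifts and turns the pose as measured when the row begins, along the tool's axes as they then stand; what a row does not reach is not made up. A row lasts 1/12 s, in which the tool goes at most 41.7 mm and 7.16 degrees, less where a joint would pass 70% of its speed; a pose out of reach is approached as far as the arm can. A call is refused whole if a number of a shift passes 1 or a number of a turn 1, either way. A call with a gripper value outside its range is refused whole. "claw" is the finger opening in mm, from 0 to 88.1, set as the call begins (left out, the last holds). The fingers move at their own pace and stop on an object; the grip force is fixed at half the most. Time passes only in rows, so rows that do not move let the fingers close. It gives the time, the measured TCP pose, the force and the opening at its end, in the units of the state.
- r.sense(): the state, without advancing time (a new reading comes with each control period).
- r.grab_frame(name): name is "side" or "top" or "wrist"; returns a dict with "img" (480x640x3 uint8, red, green, blue), "fx", "fy", "cx", "cy" (pixels), "dist" ([k1, k2, p1, p2, k3] as OpenCV has them; the pictures are not rectified), "T" (4x4, takes a point from camera to world coordinates); the wrist camera has in their place "tool_from_camera" (4x4, takes a point from camera to tool coordinates, whose origin is the TCP and whose axes are the tool frame's). Camera axes: x right, y up, looking along -z (the intrinsics and any distortion apply to the point x, -y, -z); pixel columns grow to the right and rows downward; lengths in m; the calibration is good to about 2 mm. A picture is of the moment at which its call begins: read the wrist's pose just before it. There is no depth.
- r.sign_off(): hands the job in, once; it reports no verdict.
Trained networks look in a picture, given as the dict that the camera call returned (one of the last four; its "shot" number tells which), for a name from the list of things; names that differ only in an ending like _2 or _b are one class to them, and where a whole thing is asked for, a point or a joint stands for the part that bears it (a point fixed in the world has none). Each returns a list of dicts, best first, with "conf" (0 to 1); they miss things now and then, are a little off and sometimes report something else, mostly with a low value. They report only what shows in the picture. A call takes as long as a camera call.
- r.find_in(label, picture): "pixel" ([column, row] in pixels, amid what is visible of it).
- r.cut_out(label, picture): "mask" (480x640 bool, what is visible of it) and "pixel" ([column, row] in pixels, amid what is visible of it).
The state is a dict: "time_s": time; "joints": joint angles; "qd": joint speeds; "effort": joint torques, N m; "eef_pos": TCP position; "orientation": TCP orientation; "contact_force": force on the tool from outside, world axes, zero at the start; "wrist_torque": the same for the moment, N m; "opening": finger opening in m.
Only numpy, scipy, OpenCV 4.12 (cv2) and the standard library are available. Lean on these libraries where they do the work, as an engineer would, in place of code of your own. Each camera call takes 0.05 s, during which the arm holds its last target.

## Working session

There is one attempt and no reset: what is moved stays moved. The work goes in short steps, Python scripts to look and compute and a tool call to move; the robot and the scene stay as the last step left them, time stands still between calls to the robot, and variables do not carry over. Pictures are saved under pics/ and viewed, and the job is handed in when it is done.

Besides the shell and the picture viewer there is one more tool, called after "Emit:" by a JSON object that holds its "fn" and its "kwargs", one argument or row to a line. step_arm: Moves the arm, as the interface text tells. Its arguments: {"type":"object","properties":{"motion":{"type":"array","items":{"type":"object","properties":{"tx":{"type":"number"},"ty":{"type":"number"},"tz":{"type":"number"},"rx":{"type":"number"},"ry":{"type":"number"},"rz":{"type":"number"}}}},"claw":{"type":"number"}},"required":["motion"]}

```bash
mkdir -p pics; python3 - <<'E'
from plant import r
import cv2,pickle
s=r.sense(); print(s['time_s'],s['eef_pos'],s['orientation'],s['opening'])
for n in ['top','side']:
    p=r.grab_frame(n); cv2.imwrite(f'pics/{n}1.png',p['img'][:,:,::-1]); pickle.dump(p,open(f'{n}1.pkl','wb'))
    for l in ['cabinet','flap_left_press','flap_middle_press','flap_right_press','jar_mid','tin_mid','carton_mid','roll_mid']:
        print(n,l,[(d['pixel'],round(d['conf'],2)) for d in r.find_in(l,p)][:3])
print(r.sense()['time_s'])
E
```

```text
0.0 [0.26175508 0.59433323 0.23786249] [ 8.37549721e-01  5.46360482e-01 -6.60670010e-04  5.01726800e-04] 0.08768892241222727
top cabinet [([352.4, 259.6], 0.72)]
top flap_left_press []
top flap_middle_press [([418.8, 272.6], 0.71), ([349.0, 272.6], 0.67)]
top flap_right_press [([418.0, 272.2], 0.61)]
top jar_mid [([416.1, 198.7], 0.91)]
top tin_mid [([283.9, 197.3], 0.92)]
top carton_mid [([349.8, 193.3], 0.84)]
top roll_mid [([205.9, 249.6], 0.96)]
side cabinet [([335.7, 278.4], 0.93), ([346.1, 243.2], 0.47)]
side flap_left_press [([334.2, 290.8], 0.82)]
side flap_middle_press [([348.2, 244.7], 0.81)]
side flap_right_press []
side jar_mid [([300.1, 205.5], 0.87)]
side tin_mid [([262.2, 298.1], 0.73)]
side carton_mid [([279.7, 245.8], 0.91)]
side roll_mid [([273.7, 387.9], 0.76)]
0.9
```

View pics/top1.png

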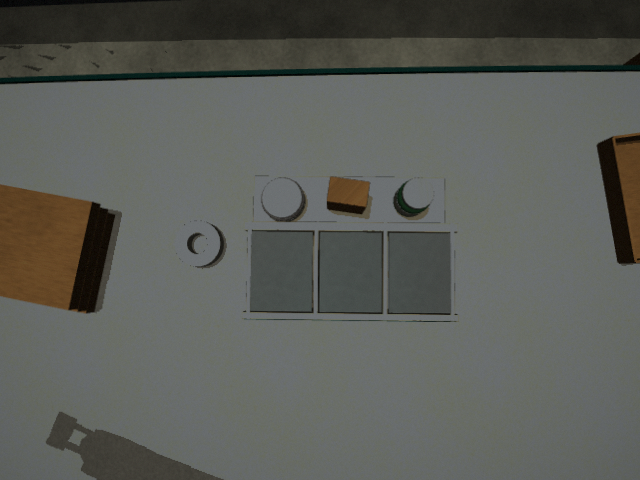

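View pics/side1.png

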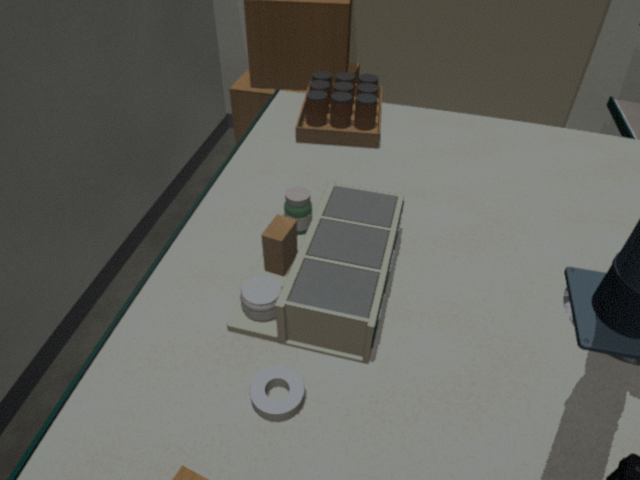

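```bash
cat > h.py <<'E'
import numpy as np,cv2,pickle
def ray(p,uv,z):
    K=np.array([[p['fx'],0,p['cx']],[0,p['fy'],p['cy']],[0,0,1]])
    n=cv2.undistortPoints(np.array([[uv]],float),K,np.array(p['dist'],float))[0,0]
    T=np.array(p['T']); d=T[:3,:3]@np.array([n[0],-n[1],-1]); o=T[:3,3]
    return o+d*(z-o[2])/d[2]
E
python3 - <<'E'
from h import *
np.set_printoptions(precision=4,suppress=True)
p=pickle.load(open('top1.pkl','rb'))
print(p['T'])
for uv in [(250,231),(313,231),(313,313),(250,313),(388,231),(450,231),(452,313),(388,313),(319,231),(382,231),(383,313),(319,313)]: print(uv,ray(p,uv,.11))
s=pickle.load(open('side1.pkl','rb'))
for uv in [(304,260),(382,274),(373,317),(289,305),(334,188),(398,195),(393,226),(323,218)]: print('side',uv,ray(s,uv,.11))
im=p['img'][160:340,230:470]; cv2.imwrite('pics/c.png',cv2.resize(im,None,fx=3.3,fy=3.3)[:,:,::-1])
E
```

```text
[[-0.013   0.9979 -0.0628  0.5721]
 [-0.9998 -0.0139 -0.014   0.0801]
 [-0.0149  0.0626  0.9979  0.8692]
 [ 0.      0.      0.      1.    ]]
(250, 231) [0.6422 0.2186 0.11  ]
(313, 231) [0.6406 0.1083 0.11  ]
(313, 313) [0.4986 0.11   0.11  ]
(250, 313) [0.4998 0.2191 0.11  ]
(388, 231) [ 0.6388 -0.0223  0.11  ]
(450, 231) [ 0.6373 -0.1302  0.11  ]
(452, 313) [ 0.4956 -0.1294  0.11  ]
(388, 313) [ 0.4971 -0.0192  0.11  ]
(319, 231) [0.6405 0.0979 0.11  ]
(382, 231) [ 0.6389 -0.0119  0.11  ]
(383, 313) [ 0.4972 -0.0106  0.11  ]
(319, 313) [0.4985 0.0996 0.11  ]
side (304, 260) [0.6413 0.1125 0.11  ]
side (382, 274) [0.4964 0.1123 0.11  ]
side (373, 317) [0.4971 0.2134 0.11  ]
side (289, 305) [0.6381 0.2227 0.11  ]
side (334, 188) [ 0.6352 -0.1217  0.11  ]
side (398, 195) [ 0.4952 -0.1323  0.11  ]
side (393, 226) [ 0.4933 -0.0257  0.11  ]
side (323, 218) [ 0.635  -0.0147  0.11  ]
```

View pics/c.png

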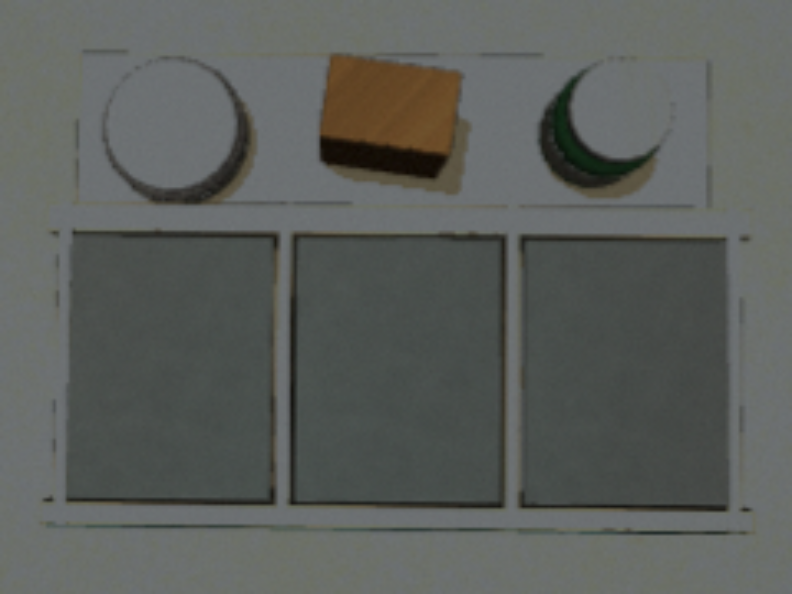

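Emit:
{"fn": "step_arm", "kwargs": {
  "motion": [
    {"tx": -0.7, "ty": 1},
    {"tx": -0.7, "ty": 1},
    {"tx": -0.7, "ty": 1},
    {"tx": -0.7, "ty": 1},
    {"tx": -0.7, "ty": 1}
  ],
  "claw": 0
}}

```text
validation failed for argument at $.mo...
```

Emit:
{"fn": "step_arm", "kwargs": {
  "motion": [
    {"tx": -0.7, "ty": 1},
    {"tx": -0.7, "ty": 1},
    {"tx": -0.7, "ty": 1},
    {"tx": -0.7, "ty": 1},
    {"tx": -0.7, "ty": 1}
  ]
}}

```text
validation failed for argument at $.mo...
```

Emit:
{"fn": "step_arm", "kwargs": {
  "motion": [
    {"tx": -0.7, "ty": 1},
    {"tx": -0.7, "ty": 1},
    {"tx": -0.7, "ty": 1},
    {"tx": -0.7, "ty": 1},
    {"tx": -0.7, "ty": 1}
  ]
}}

```text
validation failed for argument at $.mo...
```

Perhaps every field is required.

Emit:
{"fn": "step_arm", "kwargs": {
  "motion": [
    {"tx": -0.7, "ty": 1.0, "tz": 0, "rx": 0, "ry": 0, "rz": 0},
    {"tx": -0.7, "ty": 1.0, "tz": 0, "rx": 0, "ry": 0, "rz": 0},
    {"tx": -0.7, "ty": 1.0, "tz": 0, "rx": 0, "ry": 0, "rz": 0},
    {"tx": -0.7, "ty": 1.0, "tz": 0, "rx": 0, "ry": 0, "rz": 0},
    {"tx": -0.7, "ty": 1.0, "tz": 0, "rx": 0, "ry": 0, "rz": 0}
  ],
  "claw": 0
}}

```text
time_s: 1.32
eef_pos: [0.3369, 0.4675, 0.2377]
orientation: [0.834, 0.552, 0.0, -0.003]
contact_force: [1.3, 0.0, -0.9]
opening: 0.057
```

Emit:
{"fn": "step_arm", "kwargs": {
  "motion": [
    {"tx": -0.7, "ty": 1.0, "tz": 0, "rx": 0, "ry": 0, "rz": 0},
    {"tx": -0.7, "ty": 1.0, "tz": 0, "rx": 0, "ry": 0, "rz": 0},
    {"tx": -0.7, "ty": 1.0, "tz": 0, "rx": 0, "ry": 0, "rz": 0},
    {"tx": -0.7, "ty": 1.0, "tz": 0, "rx": 0, "ry": 0, "rz": 0},
    {"tx": -0.7, "ty": 1.0, "tz": 0, "rx": 0, "ry": 0, "rz": 0}
  ]
}}

```text
time_s: 1.73
eef_pos: [0.4211, 0.3317, 0.2376]
orientation: [0.833, 0.553, 0.001, -0.003]
contact_force: [0.2, -0.2, 0.4]
opening: 0.0232
```

Emit:
{"fn": "step_arm", "kwargs": {
  "motion": [
    {"tx": -0.7, "ty": 1.0, "tz": 0, "rx": 0, "ry": 0, "rz": 0},
    {"tx": -0.7, "ty": 1.0, "tz": 0, "rx": 0, "ry": 0, "rz": 0},
    {"tx": -0.7, "ty": 1.0, "tz": 0, "rx": 0, "ry": 0, "rz": 0},
    {"tx": -0.7, "ty": 1.0, "tz": 0, "rx": 0, "ry": 0, "rz": 0},
    {"tx": -0.7, "ty": 1.0, "tz": 0, "rx": 0, "ry": 0, "rz": 0}
  ]
}}

```text
time_s: 2.15
eef_pos: [0.5057, 0.1957, 0.2378]
orientation: [0.833, 0.553, 0.002, -0.004]
contact_force: [0.1, 0.5, 0.0]
opening: 0.0006
```

Emit:
{"fn": "step_arm", "kwargs": {
  "motion": [
    {"tx": -0.9, "ty": 0.85, "tz": 0, "rx": 0, "ry": 0, "rz": 0},
    {"tx": 0, "ty": 0, "tz": 1.0, "rx": 0, "ry": 0, "rz": 0},
    {"tx": 0, "ty": 0, "tz": 1.0, "rx": 0, "ry": 0, "rz": 0},
    {"tx": 0, "ty": 0, "tz": 1.0, "rx": 0, "ry": 0, "rz": 0},
    {"tx": 0, "ty": 0, "tz": 0.6, "rx": 0, "ry": 0, "rz": 0}
  ]
}}

```text
time_s: 2.57
eef_pos: [0.5268, 0.1566, 0.1503]
orientation: [0.837, 0.547, 0.009, 0.0]
contact_force: [-1.1, -0.4, -0.2]
opening: 0.0004
```

Emit:
{"fn": "step_arm", "kwargs": {
  "motion": [
    {"tx": 0.1, "ty": -0.4, "tz": 0.4, "rx": 0, "ry": 0, "rz": 0},
    {"tx": 0, "ty": 0, "tz": 0.4, "rx": 0, "ry": 0, "rz": 0},
    {"tx": 0, "ty": 0, "tz": 0.2, "rx": 0, "ry": 0, "rz": 0},
    {"tx": 0, "ty": 0, "tz": 0, "rx": 0, "ry": 0, "rz": 0}
  ]
}}

```text
time_s: 2.9
eef_pos: [0.5179, 0.1617, 0.1208]
orientation: [0.838, 0.546, 0.007, 0.0]
contact_force: [0.1, 0.1, -0.4]
opening: 0.0003
```

Over the press point; press in small steps.

Emit:
{"fn": "step_arm", "kwargs": {
  "motion": [
    {"tx": 0, "ty": 0, "tz": 0.2, "rx": 0, "ry": 0, "rz": 0},
    {"tx": 0, "ty": 0, "tz": 0.2, "rx": 0, "ry": 0, "rz": 0},
    {"tx": 0, "ty": 0, "tz": 0.1, "rx": 0, "ry": 0, "rz": 0}
  ]
}}

```text
time_s: 3.15
eef_pos: [0.5199, 0.1619, 0.1091]
orientation: [0.838, 0.546, 0.008, 0.001]
contact_force: [-2.0, 0.0, 3.8]
opening: 0.0003
```

Emit:
{"fn": "step_arm", "kwargs": {
  "motion": [
    {"tx": 0, "ty": 0, "tz": 0.15, "rx": 0, "ry": 0, "rz": 0},
    {"tx": 0, "ty": 0, "tz": 0.1, "rx": 0, "ry": 0, "rz": 0}
  ]
}}

```text
time_s: 3.32
eef_pos: [0.5202, 0.162, 0.1034]
orientation: [0.838, 0.546, 0.008, 0.0]
contact_force: [-6.9, -1.2, 20.1]
opening: 0.0003
```

Emit:
{"fn": "step_arm", "kwargs": {
  "motion": [
    {"tx": 0, "ty": 0, "tz": -0.5, "rx": 0, "ry": 0, "rz": 0},
    {"tx": 0, "ty": 0, "tz": -1.0, "rx": 0, "ry": 0, "rz": 0},
    {"tx": 0, "ty": 0, "tz": -1.0, "rx": 0, "ry": 0, "rz": 0},
    {"tx": 0, "ty": 0, "tz": -1.0, "rx": 0, "ry": 0, "rz": 0},
    {"tx": 0, "ty": 0, "tz": -0.5, "rx": 0, "ry": 0, "rz": 0}
  ]
}}

```text
time_s: 3.73
eef_pos: [0.5183, 0.1604, 0.2039]
orientation: [0.838, 0.546, 0.007, 0.0]
contact_force: [0.8, 0.6, 0.2]
opening: 0.0004
```

```bash
python3 - <<'E'
from plant import r
import cv2
p=r.grab_frame('side'); cv2.imwrite('pics/side2.png',p['img'][:,:,::-1]); s=r.sense();print(s['eef_pos'],s['orientation'],s['contact_force'])
E
```

```text
[0.51935352 0.16073413 0.20543819] [8.37912590e-01 5.45742043e-01 8.22534428e-03 6.76453742e-04] [0.57623508 0.31682714 1.52265087]
```

View pics/side2.png

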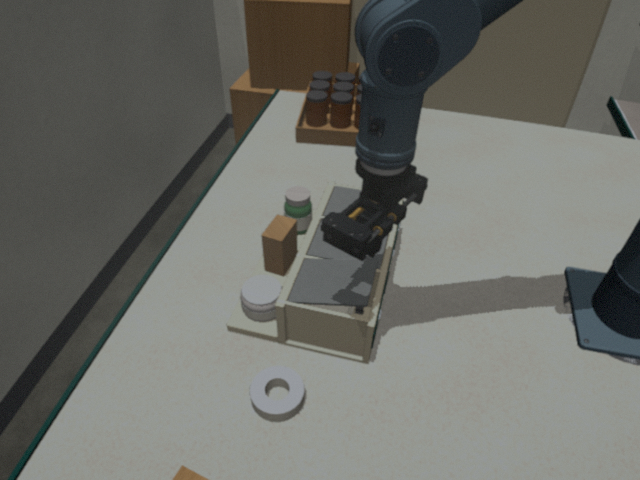

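Emit:
{"fn": "step_arm", "kwargs": {
  "motion": [
    {"tx": -0.9, "ty": 0.37, "tz": 0, "rx": 0, "ry": 0, "rz": 0},
    {"tx": -0.9, "ty": 0.37, "tz": 0, "rx": 0, "ry": 0, "rz": 0},
    {"tx": -0.9, "ty": 0.37, "tz": 0, "rx": 0, "ry": 0, "rz": 0},
    {"tx": -0.9, "ty": 0.37, "tz": 0, "rx": 0, "ry": 0, "rz": 0},
    {"tx": -0.9, "ty": 0.37, "tz": 0, "rx": 0, "ry": 0, "rz": 0}
  ]
}}

```text
time_s: 4.2
eef_pos: [0.5188, 0.0429, 0.2045]
orientation: [0.834, 0.551, 0.013, 0.0]
contact_force: [1.2, -0.2, 0.2]
opening: -0.0
```

Emit:
{"fn": "step_arm", "kwargs": {
  "motion": [
    {"tx": -0.9, "ty": 0.37, "tz": 0, "rx": 0, "ry": 0, "rz": 0},
    {"tx": -0.9, "ty": 0.37, "tz": 0, "rx": 0, "ry": 0, "rz": 0},
    {"tx": -0.9, "ty": 0.37, "tz": 0, "rx": 0, "ry": 0, "rz": 0},
    {"tx": -0.9, "ty": 0.37, "tz": 0, "rx": 0, "ry": 0, "rz": 0},
    {"tx": 0, "ty": 0, "tz": 0, "rx": 0, "ry": 0, "rz": 0}
  ]
}}

```text
time_s: 4.62
eef_pos: [0.5166, -0.0652, 0.2006]
orientation: [0.836, 0.548, 0.013, 0.002]
contact_force: [-1.0, -0.2, 0.2]
opening: 0.0007
```

Emit:
{"fn": "step_arm", "kwargs": {
  "motion": [
    {"tx": -0.4, "ty": 0.1, "tz": 0, "rx": 0, "ry": 0, "rz": 0},
    {"tx": 0, "ty": 0, "tz": 1.0, "rx": 0, "ry": 0, "rz": 0},
    {"tx": 0, "ty": 0, "tz": 1.0, "rx": 0, "ry": 0, "rz": 0},
    {"tx": 0, "ty": 0, "tz": 0.6, "rx": 0, "ry": 0, "rz": 0},
    {"tx": 0, "ty": 0, "tz": 0.3, "rx": 0, "ry": 0, "rz": 0}
  ]
}}

```text
time_s: 5.03
eef_pos: [0.5191, -0.0774, 0.1263]
orientation: [0.837, 0.548, 0.015, 0.005]
contact_force: [-0.2, 0.9, -0.5]
opening: 0.0006
```

Emit:
{"fn": "step_arm", "kwargs": {
  "motion": [
    {"tx": 0, "ty": -0.15, "tz": 0.2, "rx": 0, "ry": 0, "rz": 0},
    {"tx": 0, "ty": 0, "tz": 0.2, "rx": 0, "ry": 0, "rz": 0},
    {"tx": 0, "ty": 0, "tz": 0.2, "rx": 0, "ry": 0, "rz": 0},
    {"tx": 0, "ty": 0, "tz": 0.1, "rx": 0, "ry": 0, "rz": 0}
  ]
}}

```text
time_s: 5.37
eef_pos: [0.5155, -0.0751, 0.1069]
orientation: [0.836, 0.549, 0.015, 0.004]
contact_force: [-3.0, -0.6, 4.1]
opening: 0.0002
```

Emit:
{"fn": "step_arm", "kwargs": {
  "motion": [
    {"tx": 0, "ty": 0, "tz": 0.1, "rx": 0, "ry": 0, "rz": 0},
    {"tx": 0, "ty": 0, "tz": 0.1, "rx": 0, "ry": 0, "rz": 0}
  ]
}}

```text
time_s: 5.53
eef_pos: [0.5157, -0.0752, 0.103]
orientation: [0.836, 0.548, 0.015, 0.004]
contact_force: [-11.8, 1.0, 34.1]
opening: 0.0004
```

Hard stop reached; release.

Emit:
{"fn": "step_arm", "kwargs": {
  "motion": [
    {"tx": 0, "ty": 0, "tz": -0.5, "rx": 0, "ry": 0, "rz": 0},
    {"tx": 0, "ty": 0, "tz": -1.0, "rx": 0, "ry": 0, "rz": 0},
    {"tx": 0, "ty": 0, "tz": -1.0, "rx": 0, "ry": 0, "rz": 0},
    {"tx": 0, "ty": 0, "tz": -1.0, "rx": 0, "ry": 0, "rz": 0},
    {"tx": 0, "ty": 0, "tz": -1.0, "rx": 0, "ry": 0, "rz": 0}
  ]
}}

```text
time_s: 5.95
eef_pos: [0.5112, -0.0752, 0.2165]
orientation: [0.836, 0.549, 0.013, 0.003]
contact_force: [0.4, -0.4, 0.5]
opening: 0.0006
```

Emit:
{"fn": "step_arm", "kwargs": {
  "motion": [
    {"tx": -0.9, "ty": -0.5, "tz": -0.5, "rx": 0, "ry": 0, "rz": 0},
    {"tx": -0.9, "ty": -0.5, "tz": -0.5, "rx": 0, "ry": 0, "rz": 0},
    {"tx": -0.9, "ty": -0.5, "tz": 0, "rx": 0, "ry": 0, "rz": 0},
    {"tx": -0.9, "ty": -0.5, "tz": 0, "rx": 0, "ry": 0, "rz": 0},
    {"tx": -0.9, "ty": -0.5, "tz": 0, "rx": 0, "ry": 0, "rz": 0}
  ]
}}

```text
time_s: 6.37
eef_pos: [0.4158, -0.1528, 0.2469]
orientation: [0.833, 0.553, 0.023, 0.009]
contact_force: [-0.4, -0.2, -0.2]
opening: 0.0005
```

Emit:
{"fn": "step_arm", "kwargs": {
  "motion": [
    {"tx": -0.9, "ty": 0.3, "tz": 0, "rx": 0, "ry": 0, "rz": 0},
    {"tx": -0.9, "ty": 0.3, "tz": 0, "rx": 0, "ry": 0, "rz": 0},
    {"tx": -0.9, "ty": 0.3, "tz": 0, "rx": 0, "ry": 0, "rz": 0},
    {"tx": -0.9, "ty": 0.3, "tz": 0, "rx": 0, "ry": 0, "rz": 0},
    {"tx": 0, "ty": 0, "tz": 0, "rx": 0, "ry": 0, "rz": 0}
  ]
}}

```text
time_s: 6.78
eef_pos: [0.4049, -0.254, 0.248]
orientation: [0.833, 0.552, 0.025, 0.012]
contact_force: [1.0, -0.5, 0.6]
opening: 0.0003
```

```bash
python3 - <<'E'
from plant import r
import cv2,pickle
for n in ['side','top']:
    p=r.grab_frame(n); cv2.imwrite(f'pics/{n}3.png',p['img'][:,:,::-1]); pickle.dump(p,open(f'{n}3.pkl','wb'))
    for l in ['jar_mid','tin_mid','carton_mid','roll_mid']:
        print(n,l,[(d['pixel'],round(d['conf'],2)) for d in r.find_in(l,p)][:2])
a=cv2.imread('pics/side3.png')[160:380,200:440]; cv2.imwrite('pics/side3c.png',cv2.resize(a,None,fx=2.6,fy=2.6))
a=cv2.imread('pics/top3.png')[160:340,170:470]; cv2.imwrite('pics/top3c.png',cv2.resize(a,None,fx=2.6,fy=2.6))
s=r.sense();print(s['time_s'],s['eef_pos'],s['contact_force'])
E
```

```text
side jar_mid [([298.9, 207.3], 0.96)]
side tin_mid [([264.7, 295.8], 0.72), ([300.6, 205.2], 0.43)]
side carton_mid [([279.9, 245.1], 0.8)]
side roll_mid [([276.8, 385.2], 0.56), ([346.5, 239.5], 0.3)]
top jar_mid [([413.3, 198.6], 0.67)]
top tin_mid [([284.1, 200.0], 0.77)]
top carton_mid [([345.4, 191.5], 0.84)]
top roll_mid [([190.4, 245.3], 0.64)]
7.2833 [ 0.40564056 -0.24878597  0.2473873 ] [-1.07031843  0.66369054  1.28148711]
```

View pics/side3c.png

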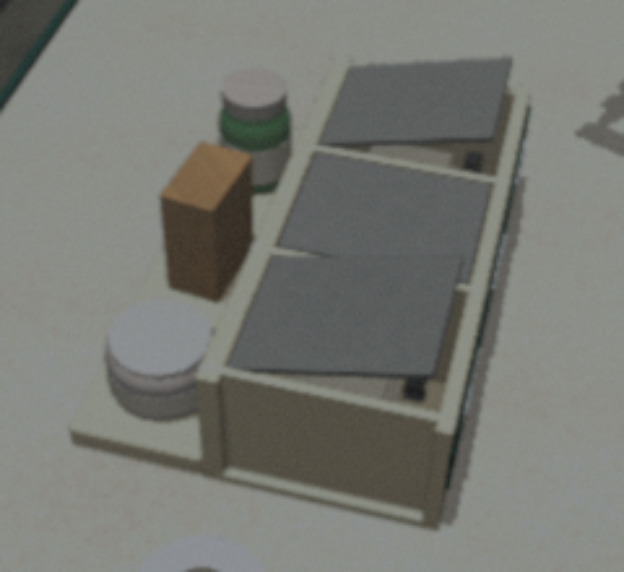

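View pics/top3c.png

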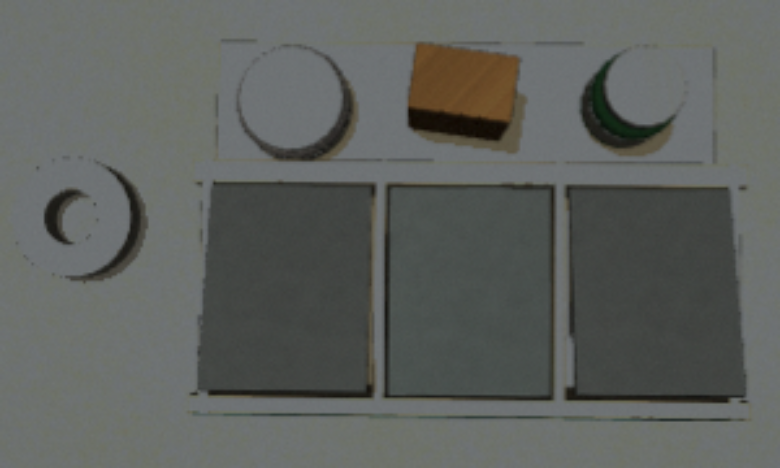

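Both outer flaps stand ajar and the carton's middle flap is shut. The samples and the roll look the same as in the first picture, and the arm is clear of everything.

```bash
python3 -c "
from plant import r
print(r.sign_off())"
```

```text
the job is handed in; nothing more can be done
None
```

I pressed the flap in front of the tin (left) and the flap in front of the jar (right) with the shut fingertips. Both sprang open and stayed ajar. I then moved the arm clear and handed the job in at about 7.3 s.

- **Flaps:** the last side and top pictures show the left and right flaps ajar and the carton's middle flap shut. I judged this by eye and did not measure the flap angles.
- **Samples and roll:** jar, tin and carton stand where they did at the start, going by their found positions in both pictures.
- **Disagreement on the roll:** the network put the roll about 16 px further left in the last top picture (190 against 206). That was a low-confidence find (0.64). The roll's outline is in the same place in both top pictures, at about (200, 244), and the arm never came near it.
- **Forces:** the presses went past the catch to the hard stop, with readings of up to about 20 N upward on the left flap and 34 N on the right (about 36 N in total there). The force reading was back near zero after I moved away.
- **Refused moves:** the first three move calls were refused for missing fields, and nothing moved.

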